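# Clamp a mosaic sample in a cam-lever clamp

### The job

Set the dark mosaic block upright on the bed of the cam clamp, its length running from jaw to fence, let go of it, then push the clamp's lever round through its quarter turn until it comes up solid and the block is held tight. Push the lever firmly but do not force it, move the jaw only by its lever, and leave the tub, the mosaic disc, the jar and the mug around it where they stand.

Things in the scene. Friction and masses are not known exactly. Their poses are not given: they have to be found in the camera images.
- block: Workpiece: dark mortar-coated mosaic sample, loose, 0.3 to 0.55 kg. Foot 56 mm (its x) by 80 mm (its y, the length), 28 mm high; on it an upper part 56 mm (x) by 58 mm (y), up to 54 mm, small tiles on top. Origin: centre of the underside, z up. Grip it across its 56 mm width (along its x); either way round is right.
- clamp: Cam clamp bolted to the table: dark steel bed plate 110 mm (x), 12 mm thick, from y = -100 to +170 mm; origin at table height under the block's place. Clamp axis = its y: aluminium fence (34 mm high) at -y, its face set by hand anywhere from y = -58 to -48 mm; moving jaw at +y; lever pivot beyond the jaw at y = +125 mm. The +x and -x sides are open.
- bed (a point): Middle of the block's place, on the upper face of the bed plate (12 mm above the table). A block centred here, its y along the clamp's y, clears the fence by 8 to 18 mm and the open jaw by 13 mm less what the jaw has already moved.
- jaw: The moving aluminium jaw: 90 mm (x) by 24 mm (y), top 43 mm above the table. Origin 12 mm above the table, in the middle of it; its face lies 12 mm towards -y. It slides towards the fence by 19 mm per radian of the lever and moves only with the lever.
- lever (a joint): Lever angle, rad: 0 = open (handle along the clamp's +x), growing counterclockwise from above; 1.57 = along its +y. Starts at 0 to 0.3. Turns with 4 to 5 N at 100 mm from the pivot and stays where left. Comes up solid when the block is pressed to the fence, at about 1.05 to 1.7 rad as the fence was set (with no block it runs on to 1.95).
- handle: Lever handle: level steel bar 14 mm wide and high, middle 48 mm above the table, from the pivot 126 mm along its own x (last 14 mm: black round end, 18 mm thick). Origin on the pivot axis at mid height. At the solid point the push rises several N per mm: 12 to 15 N at 100 mm holds the block tight, barely over the turning push leaves it loose, over 25 N is forcing it.
- pivot (a point): Point on the lever's upright pivot axis, 48 mm above the table (the bar's mid height).
- tip (a point): Outer end of the handle, 126 mm from the pivot, on the bar's centre line.
- tub: Bystander: white plastic tub, 64 mm across, 60 mm high, near the block. Origin: centre of the underside (so for all bystanders).
- disc: Bystander: round dark mosaic disc lying flat, 80 mm across, 18 mm high.
- jar: Bystander: glass jar, 64 mm across, 85 mm high.
- mug: Bystander: white mug, 80 mm across, 90 mm high.
Not all that is in view belongs to the job. What is shaped like the block but blue or pink is not meant.

How it is judged (in metres and radians):
On the way, in this order (a step that is already met when the one before it is completed fails the run):
1. the block stands upright on the bed, its length along the clamp axis within 0.25 rad and its middle within 20 mm of the bed's middle each way, let go, the lever still open (below 0.6 rad) (z of block in the frame of clamp between 0.009 and 0.016 m and x of block in the frame of clamp between -0.02 and 0.02 m and y of block in the frame of clamp between -0.02 and 0.02 m and angle between block's own z axis and vertical below 0.08 rad and angle between the y axis of block and the y axis of clamp, either way round below 0.25 rad and contact force between the fingers and block below 0.5 N and value of joint lever below 0.6 rad), for 0.2 s.
2. the lever has been pushed round until the jaw presses the block with more than 12 N (value of joint lever above 0.95 rad and contact force between jaw and block above 12 N), for 0.2 s.
At the end, for the whole second after the job is handed in: The block stands upright (0.05 rad) on the bed, along the clamp axis (0.06 rad), its middle within 20 mm of the bed's each way, held between jaw and fence with over 12 N by the lever alone (past 0.95 rad, at rest); the robot clear (all of step 2 and z of block in the frame of clamp between 0.009 and 0.016 m and x of block in the frame of clamp between -0.02 and 0.02 m and y of block in the frame of clamp between -0.02 and 0.02 m and angle between block's own z axis and vertical below 0.05 rad and angle between the y axis of block and the y axis of clamp, either way round below 0.06 rad and velocity of joint lever between -0.05 and 0.05 rad/s and linear speed of block below 0.01 m/s and contact force between the fingers and anything else below 0.5 N); the robot touches nothing.
It fails at once if the lever is forced: more than 25 N between the fingers and the handle (contact force between the fingers and handle above 25 N).
It fails at once if the jaw is pushed directly by the fingers (more than 12 N) (contact force between the fingers and jaw above 12 N).
It fails at once if a bystander is moved by more than 20 mm (distance of any of tub, disc, jar, mug from where it was at the start of the episode above 0.02 m).
It also fails if it takes over 70 s, if anything falls off the work surface, if the arm or the gripper's body presses on something with over 40 N, if the wrist force passes 120 N, or if a joint passes its speed limit or range.

### The arm

A 7-joint arm with a two-finger parallel gripper is mounted at the origin on the work surface. World frame = base frame: x ahead of the robot, y to its left, z up, the work surface at z = 0. Lengths are in mm, angles in rad, forces in N, time in s.
With the tool pointing down it reaches from about 350 to 900 mm from the base axis. Payload 8.1 kg.
Tool frame: the origin (TCP) lies midway between the tips of the shut fingers; the grasp point (between the pads) lies 19 mm behind it (r.hold_point_z is the distance from the TCP to the grasp point, in mm); z points along the fingers, y is the line along which they close (so a half turn about z gives the same grasp; the last joint's range is limited). The gripper opens to 85 mm and grips with 20 to 120 N. Pads are 22 mm wide; open, the fingers measure 114 mm over their backs; the gripper's body (76 mm by 85 mm) begins 54 mm behind the grasp point. The pads swing forward as they close: fully open they stand 13 mm farther back than shut.
Start: joints at [-1.273, 0.434, 0.025, 1.573, -0.012, 1.134, -0.075], TCP at [243.874, 575.471, 231.323] pointing down, gripper open.
Joint ranges: [-2.62, 2.62], [-0.44, 2.09], [-1.27, 1.32], [0.08, 2.57], [-1.32, 4.46], [0.12, 2], [-2.74, 2.74]. Speed limits (rad/s): [2.22, 2.22, 3.01, 3.01, 3.14, 3.14, 3.14].

### API

Orientations are given as [roll, pitch, yaw] about the fixed x, y, z axes, in that order (R = Rz(yaw) Ry(pitch) Rx(roll)).
In Python, from plant import r gives the robot as it stands.
- The arm moves only by the tool servo_tool, never from a script. Its argument "motion" is a list that holds one entry, the list of rows, each a list of 7 numbers: the shift along the world's x, y, z in units of 40 mm (1.0 is 40 mm), then the turn, a rotation vector about the world's x, y, z in units of 6 degrees (1.0 is 6 degrees), then the opening, from 0 (shut) to 1 (fully open). A call has 1 to 20 rows; each row shifts and turns the commanded pose from where the row before left it; what a row does not reach is not made up. A row lasts 1/12 s, in which the tool goes at most 41.7 mm and 7.16 degrees, less where a joint would pass 70% of its speed; a pose out of reach is approached as far as the arm can. A call is refused whole if a number of a shift passes 1 or a number of a turn 1, either way. A call with a gripper value outside its range is refused whole. The fingers move at their own pace and stop on an object; the grip force is fixed at half the most. Time passes only in rows, so rows that do not move let the fingers close. It gives the time, the measured TCP pose, the force, the opening and the grip force at its end, in the units of the state.
- r.get_state(): the state, without advancing time (a new reading comes with each control period).
- r.capture(name): name is "scene" or "top" or "wrist"; returns a dict with "frame" (420x560x3 uint8, red, green, blue), "intrinsics" (3x3 intrinsics, pixels), "pose" (4x4, takes a point from camera to world coordinates). Camera axes: x right, y up, looking along -z (the intrinsics and any distortion apply to the point x, -y, -z); pixel columns grow to the right and rows downward; lengths in mm; the calibration is good to about 2 mm. A picture is of the moment at which its call begins. There is no depth.
- r.sign_off(): hands the job in; it is judged then, once.
The state is a dict: "time_s": time; "qpos": joint angles; "qvel": joint speeds; "effort": joint torques, N m; "eef_pos": TCP position; "tcp_rot": TCP orientation; "wrist_force": force on the tool from outside, world axes, zero at the start; "ft_torque": the same for the moment, N m; "finger_gap": finger opening in mm; "gripper_force": force on a finger pad.
Only numpy, scipy, OpenCV 4.12 (cv2) and the standard library are available. Lean on these libraries where they do the work, as an engineer would, in place of code of your own. Each camera call takes 0.05 s, during which the arm holds its last target. There are 200 camera calls.

## Working session

There is one attempt and no reset: what is moved stays moved. The work goes in short steps, Python scripts to look and compute and a tool call to move; the robot and the scene stay as the last step left them, time stands still between calls to the robot, and variables do not carry over. Pictures are saved under pics/ and viewed, at most 10 in all, crops included, and the job is handed in when it is done.

Besides the shell and the picture viewer there is one more tool, called after "Call:" as name(argument=value, ...), one argument or row to a line, values as JSON. servo_tool: Moves the arm, as the interface text tells. Its arguments: {"type":"object","properties":{"motion":{"type":"array"}},"required":["motion"]}

```bash
mkdir -p pics; cat > h.py <<'E'
import numpy as np, cv2
from plant import r
def cap(n,f=None):
    c=r.capture(n)
    if f: cv2.imwrite('pics/'+f,c['frame'][:,:,::-1])
    return c
def ray(c,u,v,z):
    K=np.array(c['intrinsics']);P=np.array(c['pose'])
    d=np.linalg.inv(K)@[u,v,1]; d=P[:3,:3]@(d*[1,-1,-1]); o=P[:3,3]
    return o+d*(z-o[2])/d[2]
def proj(c,p):
    K=np.array(c['intrinsics']);P=np.array(c['pose'])
    q=P[:3,:3].T@(np.array(p)-P[:3,3]); q=K@(q*[1,-1,-1]); return q[:2]/q[2]
E
python3 - <<'E'
from h import *
a=cap('top');b=cap('scene')
cv2.imwrite('pics/top.png',a['frame'][:,:,::-1]);cv2.imwrite('pics/scene.png',b['frame'][:,:,::-1])
for c in(a,b):print(np.round(c['pose'],2),c['intrinsics'],[k for k in c])
print(r.get_state(),r.hold_point_z)
E
```

```text
[[ 1.00000e-02  9.90000e-01 -1.30000e-01  4.32640e+02]
 [-1.00000e+00  1.00000e-02  1.00000e-02  3.59600e+01]
 [ 1.00000e-02  1.30000e-01  9.90000e-01  1.14521e+03]
 [ 0.00000e+00  0.00000e+00  0.00000e+00  1.00000e+00]] [[404.08008073   0.         285.45289585]
 [  0.         404.08008073 214.8147119 ]
 [  0.           0.           1.        ]] ['frame', 'intrinsics', 'pose']
[[ 3.30000e-01 -6.50000e-01  6.80000e-01  1.60981e+03]
 [ 9.40000e-01  2.30000e-01 -2.50000e-01 -3.76920e+02]
 [ 1.00000e-02  7.20000e-01  6.90000e-01  1.11478e+03]
 [ 0.00000e+00  0.00000e+00  0.00000e+00  1.00000e+00]] [[541.3111899    0.         275.95880362]
 [  0.         541.3111899  211.56890759]
 [  0.           0.           1.        ]] ['frame', 'intrinsics', 'pose']
{'time_s': 0.1, 'qpos': array([-1.27259687,  0.43511963,  0.0249906 ,  1.57399013, -0.01158984,
        1.13400757, -0.07506586]), 'qvel': array([-0.00137734, -0.00090283,  0.00118322, -0.00307015,  0.00054888,
        0.00109626, -0.00043498]), 'effort': array([ 2.57612774e-03, -6.71755457e+01,  1.02781389e+00, -3.16904819e+01,
        1.57379854e-02,  7.38159899e-03, -2.78403417e-05]), 'eef_pos': array([243.73270971, 575.03258317, 230.63175166]), 'tcp_rot': array([-3.14022008e+00,  1.41528808e-04,  2.74074708e+00]), 'wrist_force': array([ 0.14396504, -0.23922546, -0.37432316]), 'ft_torque': array([ 0.02629491,  0.01170413, -0.0075391 ]), 'gripper_force': 0.0, 'finger_gap': 85.14628265825282} 18.700000000000003
```

View pics/top.png

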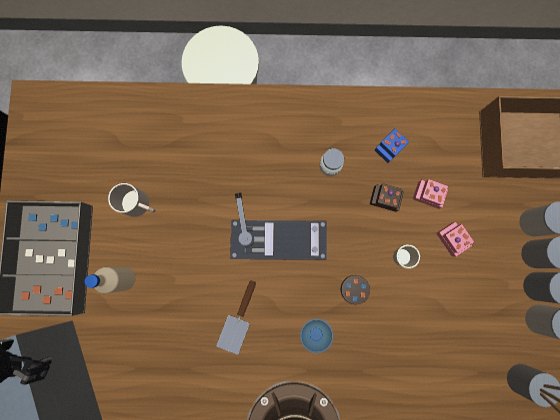

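View pics/scene.png

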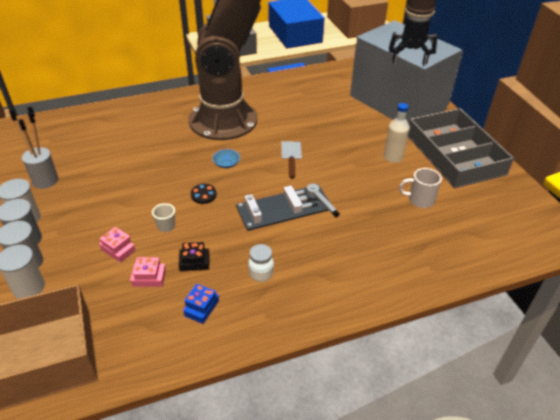

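The top view shows:
- **Block candidates:** dark block (388,196), disc (355,290), blue (392,145), pink (432,193) and pink (456,239). By the description I choose the dark one at (388,196).
- **Clamp:** fence (314,240), jaw (268,240), pivot (245,239), handle tip (238,195).
- **Bystanders:** tub (407,257), jar (332,161), mug (124,198).

Next is a close crop to check the choice.

```bash
python3 - <<'E'
from h import *
a=cap('top');f=a['frame'][:,:,::-1]
A=cv2.resize(f[170:225,355:425],None,fx=8,fy=8,interpolation=cv2.INTER_CUBIC)
B=cv2.resize(f[185:270,220:335],None,fx=6.95,fy=6.95,interpolation=cv2.INTER_CUBIC)[:, :800]
cv2.imwrite('pics/blk.png',A);cv2.imwrite('pics/cl.png',B)
for n,u,v,z in [('blk',388,196,54),('fence',314,240,34),('jaw',268,240,43),('piv',245,239,48),('tip',238,195,48),('tub',407,257,60),('jar',332,161,85),('disc',355,290,18),('mug',124,198,90)]: print(n,ray(a,u,v,z).round())
g=cv2.cvtColor(f,cv2.COLOR_BGR2HSV)
m=((g[:,:,2]<75)).astype('uint8'); 
n,l,s,c=cv2.connectedComponentsWithStats(m)
for i in range(1,n):
    if 100<s[i,4]<6000: print(s[i],c[i].round(1),cv2.minAreaRect(np.argwhere(l==i)[:,::-1].astype('f')))
E
```

```text
blk [ 630. -253.   54.]
fence [507. -52.  34.]
jaw [505.  74.  43.]
piv [506. 137.  48.]
tip [627. 159.  48.]
tub [ 464. -299.   60.]
jar [717. -95.  85.]
disc [ 372. -167.   18.]
mug [607. 454.  90.]
[ 480   97   80   81 1875] [501.3 148.2] ((506.3679504394531, 154.89117431640625), (101.42803192138672, 61.39922332763672), 50.11731719970703)
[501  98  59  15 812] [530.3 105.2] ((529.9945678710938, 105.24432373046875), (58.29671859741211, 13.77437686920166), 1.2730300426483154)
[  0 111   8  78 345] [  2.3 139.2] ((3.5, 149.5), (77.0, 7.0), 90.0)
[370 185  28  27 182] [380.9 201. ] ((385.53338623046875, 197.30934143066406), (28.927438735961914, 21.262245178222656), 15.64224624633789)
[   0  202   79  112 1869] [ 15.3 255.9] ((37.63711166381836, 257.8990478515625), (72.68975067138672, 113.4669189453125), 4.23639440536499)
[  72  202   21  114 1341] [ 81.9 258.8] ((82.0058822631836, 258.92352294921875), (12.578226089477539, 113.35742950439453), 4.39870548248291)
[522 239  34  29 683] [536.6 254. ] ((537.7376708984375, 254.37623596191406), (28.557567596435547, 31.841190338134766), 84.2894058227539)
[523 273  34  30 712] [538.7 286.3] ((539.5, 287.5), (29.0, 33.0), 90.0)
[540 310  18  29 107] [549.4 327.4] ((548.5, 324.0), (28.0, 17.0), 90.0)
[507 365  36  37 684] [521.1 379.1] ((522.7931518554688, 380.5172424316406), (34.16794204711914, 30.454036712646484), 21.801410675048828)
[263 393  61  27 862] [292.8 408.8] ((292.9999694824219, 406.0), (59.99999237060547, 25.999996185302734), 0.0)
```

View pics/blk.png

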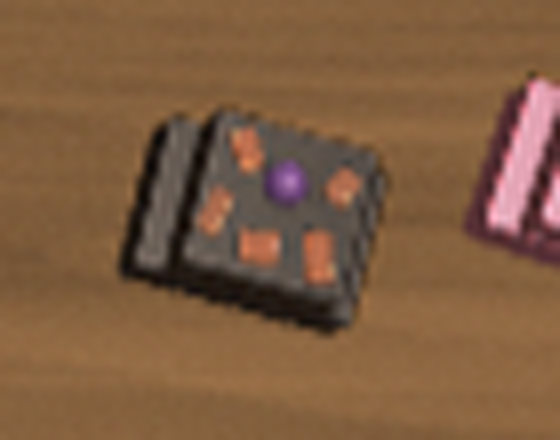

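View pics/cl.png

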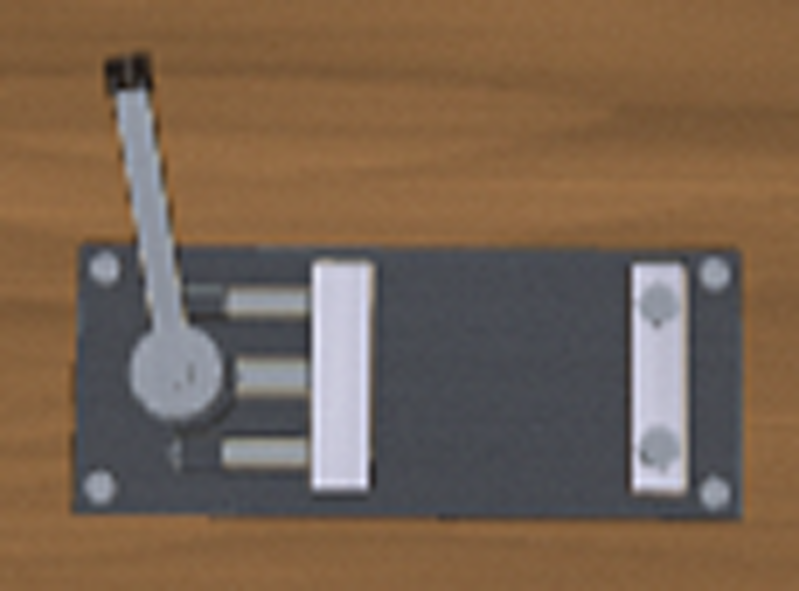

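The crop confirms the dark block: orange and purple tiles on top, a dark ledge on the left, and top corners near (222,110), (382,158), (335,300) and (185,258). The clamp crop shows the bed corners, a handle tip at (128,73), the jaw face at x=372 and the fence face at x=632.

```bash
python3 - <<'E'
from h import *
a=cap('top')
def P(pts,k,o,z): return np.array([ray(a,(u+.5)/k-.5+o[0],(v+.5)/k-.5+o[1],z)[:2] for u,v in pts])
t=P([(222,110),(384,158),(337,300),(185,258)],8,(355,170),54);print('top',t.round(1),t.mean(0))
print('edges',np.linalg.norm(np.roll(t,-1,0)-t,axis=1))
for i,j in((0,1),(3,2),(3,0),(2,1)):d=t[j]-t[i];print(np.arctan2(d[1],d[0]))
print('ledge',P([(168,118),(205,122),(130,270),(165,270)],8,(355,170),28).round(1))
b=P([(80,245),(742,250),(740,518),(73,513)],6.95,(220,185),12);print('bed',b.round(1),np.linalg.norm(np.roll(b,-1,0)-b,axis=1).round(1))
print('jaw',P([(312,261),(373,262),(370,491),(311,491)],6.95,(220,185),43).round(1))
print('fence',P([(633,264),(687,264),(687,492),(632,492)],6.95,(220,185),34).round(1))
print('tip,piv',P([(128,54),(176,372)],6.95,(220,185),52).round(1))
E
```

```text
top [[ 665.  -238.1]
 [ 649.  -293.7]
 [ 599.4 -276.4]
 [ 613.1 -224.5]] [ 631.6061193  -258.15813222]
edges [57.82627317 52.57544157 53.67534573 53.59839455]
-1.8501762954284007
-1.8298901440734272
-0.2559881822364455
-0.33472537052955226
ledge [[ 667.3 -225.5]
 [ 666.1 -238.5]
 [ 612.8 -211.3]
 [ 613.  -223.6]]
bed [[562.3 180.5]
 [564.2 -88.3]
 [455.9 -87.6]
 [454.1 179.9]] [268.8 108.3 267.6 108.1]
jaw [[553.7  84.9]
 [553.7  60.8]
 [463.7  60.4]
 [463.4  83.5]]
fence [[555.4 -42.5]
 [555.7 -64. ]
 [465.3 -64.3]
 [465.  -42.6]]
tip,piv [[633.9 158.8]
 [508.5 136.5]]
```

Call:
servo_tool(
  motion=[
    [[0.37,-0.8,0,0,0,-0.53,1],[0.37,-0.8,0,0,0,-0.53,1],[0.37,-0.8,0,0,0,-0.53,1],[0.37,-0.8,0,0,0,-0.53,1],[0.37,-0.8,0,0,0,-0.53,1],[0.37,-0.8,0,0,0,-0.53,1],[0.37,-0.8,0,0,0,-0.53,1],[0.37,-0.8,0,0,0,-0.53,1],[0.37,-0.8,0,0,0,-0.53,1],[0.37,-0.8,0,0,0,-0.53,1],[0.37,-0.8,0,0,0,-0.53,1],[0.37,-0.8,0,0,0,-0.53,1],[0.37,-0.8,0,0,0,-0.53,1],[0.37,-0.8,0,0,0,-0.53,1],[0.37,-0.8,0,0,0,-0.53,1],[0.37,-0.8,0,0,0,-0.53,1],[0.37,-0.8,0,0,0,-0.53,1],[0.37,-0.8,0,0,0,-0.53,1],[0.37,-0.8,0,0,0,-0.53,1],[0.37,-0.8,0,0,0,-0.53,1]],
  ],
)

```text
time_s: 1.87
eef_pos: [540.3, -66.1, 231.4]
tcp_rot: [3.141, -0.0, 1.628]
wrist_force: [0.9, 0.1, -0.9]
finger_gap: 85.4
gripper_force: 0.0
```

Call:
servo_tool(
  motion=[
    [[0.37,-0.8,0,0,0,-0.53,1],[0.37,-0.8,0,0,0,-0.53,1],[0.37,-0.8,0,0,0,-0.53,1],[0.37,-0.8,0,0,0,-0.53,1],[0.37,-0.8,0,0,0,-0.53,1],[0.37,-0.8,0,0,0,-0.53,1],[0,0,0,0,0,0,1],[0,0,0,0,0,0,1]],
  ],
)

```text
time_s: 2.53
eef_pos: [628.2, -259.1, 230.5]
tcp_rot: [-3.141, 0.002, 1.294]
wrist_force: [0.2, 0.6, -0.5]
finger_gap: 85.2
gripper_force: 0.0
```

```bash
python3 - <<'E'
from h import *
c=cap('wrist','w1.png');s=r.get_state();print(s['time_s'],s['eef_pos'],s['tcp_rot'],s['qpos'].round(2))
print(np.round(c['pose'],2),c['intrinsics'])
E
```

```text
2.5833 [ 628.36946754 -256.99675145  230.60552699] [-3.14048008e+00  1.21368447e-04  1.29685216e+00] [-0.07  0.58  0.63  1.46 -0.35  1.22  0.33]
[[ 9.6000e-01  2.6000e-01  7.0000e-02  6.4556e+02]
 [-2.7000e-01  9.3000e-01  2.5000e-01 -1.9576e+02]
 [-0.0000e+00 -2.6000e-01  9.7000e-01  3.7242e+02]
 [ 0.0000e+00  0.0000e+00  0.0000e+00  1.0000e+00]] [[312.19594196   0.         279.74951306]
 [  0.         312.19594196 212.24834549]
 [  0.           0.           1.        ]]
```

View pics/w1.png

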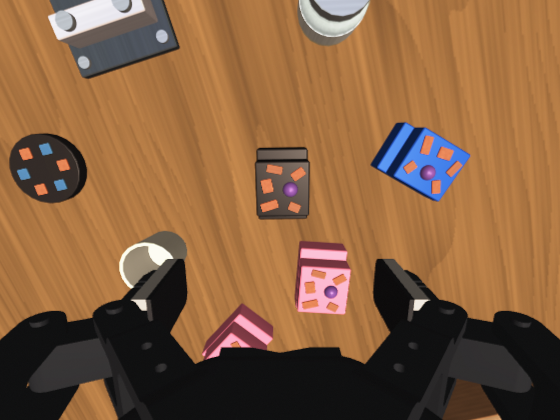

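The wrist view shows the dark block at (283,190), with top-face corners near (257,163), (308,162), (309,213) and (258,218). The tub is at (150,262), the pink blocks are at (324,280) and (238,335), and the blue one is at (425,160).

```bash
python3 - <<'E'
from h import *
c=cap('wrist')
f=c['frame'].astype(int)
m=((f.max(2)<62)).astype('uint8')
x=m[140:228,240:325]
n,l,s,ce=cv2.connectedComponentsWithStats(x);i=1+s[1:,4].argmax();R=cv2.minAreaRect((np.argwhere(l==i)[:,::-1]+[240,140]).astype('f'))
print(R,cv2.boxPoints(R))
t=np.array([ray(c,u,v,54)[:2] for u,v in [(257,163),(308,162),(309,213),(258,218)]]);print(t.round(1),t.mean(0))
for k in ((0,1),(3,2),(3,0),(2,1)):
    d=t[k[1]]-t[k[0]];print(np.linalg.norm(d),np.arctan2(d[1],d[0]))
print('ledge outer',[ray(c,u,v,28).round(1) for u,v in[(257,149),(306,148)]])
print([proj(c,p) for p in [(632,-258,54)]])
E
```

```text
((282.5, 162.0), (4.0, 51.0), 90.0) [[257. 160.]
 [308. 160.]
 [308. 164.]
 [257. 164.]]
[[ 613.6 -219.8]
 [ 663.6 -232.8]
 [ 651.4 -284.9]
 [ 597.9 -275.7]] [ 631.64073323 -253.31803856]
51.68537710506992 -0.2538829890704171
54.29780660194341 -0.1715559700836909
58.013722633301406 1.2967042070173849
53.551483550824216 1.3403732551589111
ledge outer [array([ 615.4, -207.5,   28. ]), array([ 666.8, -220.8,   28. ])]
[array([284.51133816, 193.77042913])]
```

Call:
servo_tool(
  motion=[
    [[0.08,0.05,-0.7,0,0,0,1],[0,0,-0.7,0,0,0,1],[0,0,-0.7,0,0,0,1],[0,0,-0.7,0,0,0,1],[0,0,-0.7,0,0,0,1],[0,0,-0.7,0,0,0,1],[0,0,-0.5,0,0,0,1],[0,0,-0.4,0,0,0,1],[0,0,-0.3,0,0,0,1],[0,0,0,0,0,0,1],[0,0,0,0,0,0,1]],
  ],
)

```text
time_s: 3.55
eef_pos: [631.9, -253.5, 15.5]
tcp_rot: [-3.141, -0.0, 1.299]
wrist_force: [0.2, -0.1, -0.8]
finger_gap: 85.1
gripper_force: 0.0
```

Call:
servo_tool(
  motion=[
    [[0,0,0,0,0,0,0],[0,0,0,0,0,0,0],[0,0,0,0,0,0,0],[0,0,0,0,0,0,0],[0,0,0,0,0,0,0],[0,0,0,0,0,0,0],[0,0,0,0,0,0,0],[0,0,0,0,0,0,0]],
  ],
)

```text
time_s: 4.22
eef_pos: [632.8, -254.8, 16.9]
tcp_rot: [3.139, -0.0, 1.298]
wrist_force: [-1.7, 1.0, 5.7]
finger_gap: 55.1
gripper_force: 65.6
```

Call:
servo_tool(
  motion=[
    [[0,0,0.5,0,0,0,0],[0,0,0.7,0,0,0,0],[0,0,0.8,0,0,0,0],[-0.31,0.65,0,0,0,0.27,0],[-0.31,0.65,0,0,0,0.27,0],[-0.31,0.65,0,0,0,0.27,0],[-0.31,0.65,0,0,0,0.27,0],[-0.31,0.65,0,0,0,0.27,0],[-0.31,0.65,0,0,0,0.27,0],[-0.31,0.65,0,0,0,0.27,0],[-0.31,0.65,0,0,0,0.27,0],[-0.31,0.65,0,0,0,0.27,0],[-0.31,0.65,0,0,0,0.27,0],[0,0,0,0,0,0,0],[0,0,0,0,0,0,0],[0,0,0,0,0,0,0]],
  ],
)

```text
time_s: 5.55
eef_pos: [508.1, 5.2, 95.6]
tcp_rot: [3.141, 0.0, 1.58]
wrist_force: [-0.5, -0.0, -4.4]
finger_gap: 55.3
gripper_force: 65.6
```

```bash
python3 - <<'E'
from h import *
c=cap('wrist');s=r.get_state();print(s['time_s'],s['eef_pos'],s['tcp_rot'],s['qpos'].round(2),s['finger_gap'])
cv2.imwrite('pics/w2.png',cv2.resize(c['frame'][150:420,130:430,::-1],None,fx=2,fy=2,interpolation=cv2.INTER_CUBIC))
E
```

```text
5.6 [508.27998809   4.61847345  95.61710473] [3.14076502e+00 4.23722491e-04 1.57932692e+00] [-0.51  0.45  0.53  2.04 -0.33  0.73  0.23] 55.06147736266997
```

View pics/w2.png

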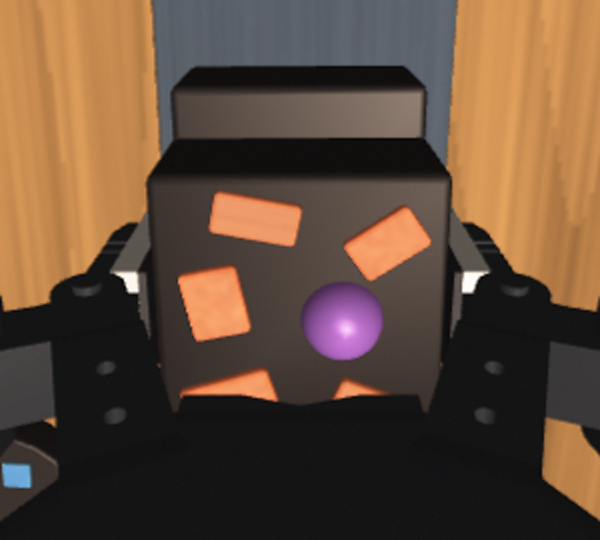

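The block is held square between the pads. The upper part's front edge is at picture row about 239 and the ledge's front edge at about 193.

```bash
python3 - <<'E'
from h import *
c=cap('wrist');print(r.get_state()['eef_pos'])
print(ray(c,280,238.5,133),'-29 -> centre');print(ray(c,280,193,107),'-40')
print([ray(c,u,238.5,133)[0] for u in (205,354)])
E
```

```text
[508.35026101   4.34410805  95.56731936]
[507.3660531   32.58989182 133.        ] -29 -> centre
[507.28599116  43.76611844 107.        ] -40
[np.float64(480.74449232496664), np.float64(533.632949126281)]
```

Call:
servo_tool(
  motion=[
    [[0.03,0.11,-0.3,0,0,0,0],[0,0,-0.4,0,0,0,0],[0,0,-0.4,0,0,0,0],[0,0,-0.3,0,0,0,0],[0,0,-0.15,0,0,0,0],[0,0,-0.08,0,0,0,0],[0,0,0,0,0,0,0],[0,0,0,0,0,0,0],[0,0,0,0,0,0,0]],
  ],
)

```text
time_s: 6.4
eef_pos: [509.7, 9.7, 30.8]
tcp_rot: [3.14, -0.0, 1.58]
wrist_force: [0.3, 0.4, -3.3]
finger_gap: 55.5
gripper_force: 65.5
```

Call:
servo_tool(
  motion=[
    [[0,0,-0.04,0,0,0,0],[0,0,0,0,0,0,0],[0,0,0,0,0,0,0]],
  ],
)

```text
time_s: 6.65
eef_pos: [509.4, 10.0, 28.8]
tcp_rot: [3.141, -0.0, 1.581]
wrist_force: [0.7, -0.3, -2.7]
finger_gap: 55.6
gripper_force: 65.7
```

Call:
servo_tool(
  motion=[
    [[0,0,-0.02,0,0,0,0],[0,0,0,0,0,0,0],[0,0,0,0,0,0,0]],
  ],
)

```text
time_s: 6.9
eef_pos: [509.4, 10.0, 28.8]
tcp_rot: [3.141, -0.001, 1.58]
wrist_force: [-4.8, 0.2, 12.0]
finger_gap: 55.3
gripper_force: 67.3
```

Call:
servo_tool(
  motion=[
    [[0,0,0,0,0,0,1],[0,0,0,0,0,0,1],[0,0,0,0,0,0,1],[0,0,0,0,0,0,1],[0,0,0,0,0,0,1],[0,0,0,0,0,0,1],[0,0,0.5,0,0,0,1],[0,0,0.8,0,0,0,1],[0,0,0.8,0,0,0,1],[0,0,0.8,0,0,0,1],[0,0,0.8,0,0,0,1],[0,0,0,0,0,0,1],[0,0,0,0,0,0,1]],
  ],
)

```text
time_s: 7.98
eef_pos: [510.2, 10.1, 177.4]
tcp_rot: [3.138, -0.001, 1.581]
wrist_force: [-0.6, -0.3, -1.2]
finger_gap: 85.5
gripper_force: 0.0
```

```bash
python3 - <<'E'
from h import *
c=cap('wrist','w3.png');s=r.get_state();print(s['time_s'],s['eef_pos'],s['tcp_rot'],s['qpos'].round(2),s['wrist_force'])
E
```

```text
8.0333 [509.22740791  10.14974383 176.06541723] [ 3.14044226e+00 -6.89739004e-04  1.58070888e+00] [-0.59  0.33  0.6   1.96 -0.24  0.92  0.14] [-0.26312104  0.27513536 -0.07345351]
```

View pics/w3.png

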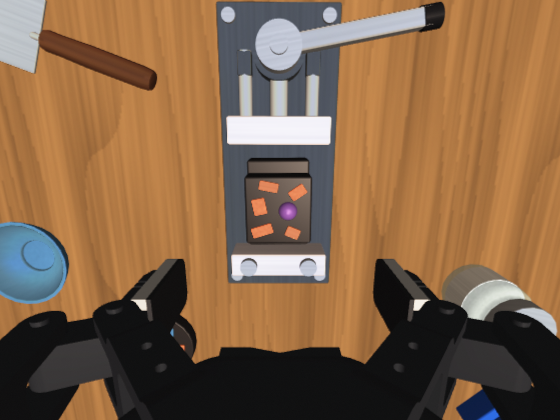

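The block stands on the bed between the jaw (row 130) and the fence (row 262), with its top at (278,210). The pivot is at (279,44) and the handle tip at (442,14).

```bash
python3 - <<'E'
from h import *
c=cap('wrist');R=lambda u,v,z:ray(c,u,v,z)[:2].round(1)
print('blk',[R(u,v,66) for u,v in((246,177),(311,176),(310,243),(247,244))])
print('plate far corners',R(217,2,12),R(341,3,12),'near',R(228,283,12),R(328,283,12))
print('jaw top',R(227,117,43),R(331,117,43),'fence top',R(232,254,34),R(325,254,34))
p,t=R(278,49,55),R(442,14,55);print('piv',p,'tip',t)
for e in((330,44),(420,26)):print('bar mid',R(*e,55))
for th in(.176,):
    P=np.array([508.5,136]);d=np.array([np.cos(th),np.sin(th)]);n=np.array([-d[1],d[0]])
    print('pre',P+97*d-28*n)
E
```

```text
blk [array([480.8,  37.7]), array([533.5,  39.1]), array([534.7, -18.6]), array([480.7, -20.1])]
plate far corners [452.7 180.7] [559.5 181. ] near [453.6 -85.6] [561.6 -84.5]
jaw top [463.2  85. ] [550.9  85.9] fence top [462.4 -42.8] [553.2 -41.9]
piv [505.8 134.8] tip [628.  159.8]
bar mid [545.5 138.7]
bar mid [612.6 151.6]
pre [608.90413578 125.41654508]
```

Call:
servo_tool(
  motion=[
    [[0.31,0.36,0,0,0,0.2,0],[0.31,0.36,0,0,0,0.2,0],[0.31,0.36,0,0,0,0.2,0],[0.31,0.36,0,0,0,0.2,0],[0.31,0.36,0,0,0,0.2,0],[0.31,0.36,0,0,0,0.2,0],[0.31,0.36,0,0,0,0.2,0],[0.31,0.36,0,0,0,0.2,0],[0,0,-0.6,0,0,0,0],[0,0,-0.8,0,0,0,0],[0,0,-0.8,0,0,0,0],[0,0,-0.7,0,0,0,0],[0,0,-0.4,0,0,0,0],[0,0,-0.2,0,0,0,0],[0,0,0,0,0,0,0],[0,0,0,0,0,0,0],[0,0,0,0,0,0,0]],
  ],
)

```text
time_s: 9.5
eef_pos: [609.0, 125.0, 36.6]
tcp_rot: [3.14, 0.0, 1.748]
wrist_force: [-0.0, 0.2, -0.3]
finger_gap: -0.1
gripper_force: 0.0
```

Call:
servo_tool(
  motion=[
    [[-0.01,0.05,0,0,0,0,0],[-0.01,0.05,0,0,0,0,0],[-0.01,0.05,0,0,0,0,0],[-0.01,0.05,0,0,0,0,0],[-0.01,0.05,0,0,0,0,0],[0,0,0,0,0,0,0],[0,0,0,0,0,0,0]],
  ],
)

```text
time_s: 10.08
eef_pos: [606.2, 135.3, 35.8]
tcp_rot: [3.142, -0.0, 1.748]
wrist_force: [0.4, -0.1, -0.1]
finger_gap: -0.2
gripper_force: 0.0
```

Call:
servo_tool(
  motion=[
    [[-0.01,0.05,0,0,0,0,0],[-0.01,0.05,0,0,0,0,0],[0,0,0,0,0,0,0],[0,0,0,0,0,0,0]],
  ],
)

```text
time_s: 10.42
eef_pos: [605.6, 138.8, 35.7]
tcp_rot: [3.141, 0.0, 1.748]
wrist_force: [0.7, -1.1, 0.8]
finger_gap: -0.1
gripper_force: 0.8
```

```bash
cat > arc.py <<'E'
from h import *
import sys
n=int(sys.argv[1]);deg=float(sys.argv[2]);P=np.array([508.3,136.]);s=r.get_state();e=np.array(s['eef_pos'])[:2];v=e-P
a0=np.arctan2(v[1],v[0]);print(s['eef_pos'].round(2),s['tcp_rot'].round(3),'R',np.linalg.norm(v).round(1),'a',a0.round(3),'f',s['wrist_force'].round(1))
acc=np.zeros(2)
for i in range(1,n+1):
    a=np.radians(deg*i);t=(np.array([np.cos(a0+a),np.sin(a0+a)])*np.linalg.norm(v)+P-e)/40
    d=(t-acc).round(2 if deg>1 else 3);acc+=d;print([*map(float,d.round(3)),0,0,0,round(deg/6,2),0],end=', ')
E
python3 arc.py 17 3
```

```text
[605.57 138.81  35.73] [3.141 0.    1.748] R 97.3 a 0.029 f [ 0.7 -1.1  0.8]
[-0.01, 0.13, 0, 0, 0, 0.5, 0], [-0.01, 0.12, 0, 0, 0, 0.5, 0], [-0.02, 0.13, 0, 0, 0, 0.5, 0], [-0.03, 0.12, 0, 0, 0, 0.5, 0], [-0.03, 0.13, 0, 0, 0, 0.5, 0], [-0.04, 0.12, 0, 0, 0, 0.5, 0], [-0.05, 0.12, 0, 0, 0, 0.5, 0], [-0.05, 0.11, 0, 0, 0, 0.5, 0], [-0.06, 0.12, 0, 0, 0, 0.5, 0], [-0.06, 0.11, 0, 0, 0, 0.5, 0], [-0.07, 0.1, 0, 0, 0, 0.5, 0], [-0.08, 0.11, 0, 0, 0, 0.5, 0], [-0.08, 0.09, 0, 0, 0, 0.5, 0], [-0.08, 0.1, 0, 0, 0, 0.5, 0], [-0.09, 0.09, 0, 0, 0, 0.5, 0], [-0.1, 0.08, 0, 0, 0, 0.5, 0], [-0.1, 0.08, 0, 0, 0, 0.5, 0],
```

Call:
servo_tool(
  motion=[
    [[-0.01,0.13,0,0,0,0.5,0],[-0.01,0.12,0,0,0,0.5,0],[-0.02,0.13,0,0,0,0.5,0],[-0.03,0.12,0,0,0,0.5,0],[-0.03,0.13,0,0,0,0.5,0],[0,0,0,0,0,0,0]],
  ],
)

```text
time_s: 10.92
eef_pos: [602.0, 164.1, 35.8]
tcp_rot: [3.141, 0.001, 2.012]
wrist_force: [2.1, -1.9, -0.6]
finger_gap: -0.1
gripper_force: 1.3
```

Call:
servo_tool(
  motion=[
    [[-0.04,0.12,0,0,0,0.5,0],[-0.05,0.12,0,0,0,0.5,0],[-0.05,0.11,0,0,0,0.5,0],[-0.06,0.12,0,0,0,0.5,0],[-0.06,0.11,0,0,0,0.5,0],[-0.07,0.1,0,0,0,0.5,0],[0,0,0,0,0,0,0]],
  ],
)

```text
time_s: 11.5
eef_pos: [589.0, 191.7, 35.9]
tcp_rot: [3.14, 0.001, 2.325]
wrist_force: [3.7, -1.4, -1.3]
finger_gap: -0.3
gripper_force: 1.3
```

Call:
servo_tool(
  motion=[
    [[-0.08,0.11,0,0,0,0.5,0],[-0.08,0.09,0,0,0,0.5,0],[-0.08,0.1,0,0,0,0.5,0],[-0.09,0.09,0,0,0,0.5,0],[-0.1,0.08,0,0,0,0.5,0],[0,0,0,0,0,0,0],[0,0,0,0,0,0,0]],
  ],
)

```text
time_s: 12.08
eef_pos: [571.7, 210.5, 36.0]
tcp_rot: [3.14, 0.0, 2.583]
wrist_force: [4.1, 0.1, -0.2]
finger_gap: 0.2
gripper_force: 1.5
```

```bash
python3 arc.py 6 1.5; python3 -c "
from h import *
cap('top','t2.png');c=cap('scene')
f=cv2.resize(c['frame'][150:250,220:360,::-1],None,fx=5,fy=5,interpolation=cv2.INTER_CUBIC);cv2.imwrite('pics/s2.png',f)"
```

```text
[571.74 210.52  36.03] [3.14  0.    2.583] R 97.9 a 0.866 f [ 4.1  0.1 -0.2]
[-0.05, 0.04, 0, 0, 0, 0.25, 0], [-0.05, 0.04, 0, 0, 0, 0.25, 0], [-0.05, 0.04, 0, 0, 0, 0.25, 0], [-0.05, 0.04, 0, 0, 0, 0.25, 0], [-0.06, 0.03, 0, 0, 0, 0.25, 0], [-0.05, 0.04, 0, 0, 0, 0.25, 0],
```

View pics/s2.png

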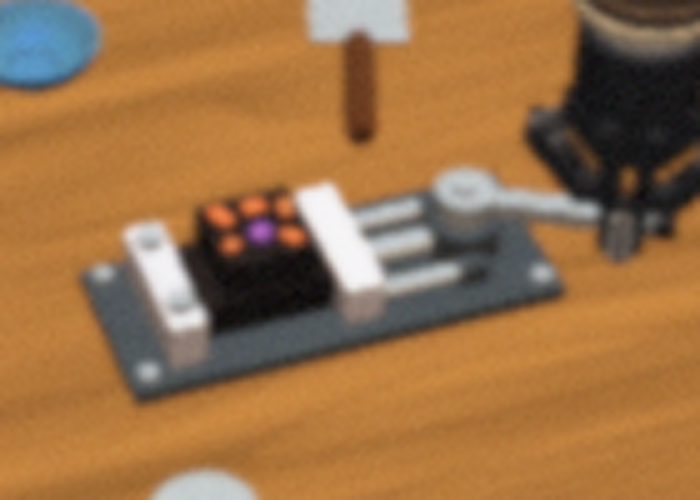

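The fingers are behind the bar, which has come most of the way round. The block is upright, the jaw has moved up to it, and the push is still only about 4 N.

Call:
servo_tool(
  motion=[
    [[-0.05,0.04,0,0,0,0.25,0],[-0.05,0.04,0,0,0,0.25,0],[-0.05,0.04,0,0,0,0.25,0],[-0.05,0.04,0,0,0,0.25,0],[-0.06,0.03,0,0,0,0.25,0],[-0.05,0.04,0,0,0,0.25,0],[0,0,0,0,0,0,0],[0,0,0,0,0,0,0]],
  ],
)

```text
time_s: 12.85
eef_pos: [559.4, 219.5, 36.0]
tcp_rot: [3.141, 0.001, 2.742]
wrist_force: [5.3, -0.2, 0.1]
finger_gap: 0.1
gripper_force: 2.3
```

```bash
python3 arc.py 10 0.9
```

```text
[559.41 219.48  36.  ] [3.141e+00 1.000e-03 2.742e+00] R 97.9 a 1.021 f [ 5.3 -0.2  0.1]
[-0.033, 0.02, 0, 0, 0, 0.15, 0], [-0.033, 0.019, 0, 0, 0, 0.15, 0], [-0.034, 0.019, 0, 0, 0, 0.15, 0], [-0.034, 0.018, 0, 0, 0, 0.15, 0], [-0.034, 0.018, 0, 0, 0, 0.15, 0], [-0.034, 0.017, 0, 0, 0, 0.15, 0], [-0.035, 0.017, 0, 0, 0, 0.15, 0], [-0.035, 0.016, 0, 0, 0, 0.15, 0], [-0.035, 0.015, 0, 0, 0, 0.15, 0], [-0.035, 0.015, 0, 0, 0, 0.15, 0],
```

Call:
servo_tool(
  motion=[
    [[-0.033,0.02,0,0,0,0.15,0],[-0.033,0.02,0,0,0,0.15,0],[-0.034,0.02,0,0,0,0.15,0],[-0.034,0.018,0,0,0,0.15,0],[0,0,0,0,0,0,0]],
  ],
)

```text
time_s: 13.27
eef_pos: [554.1, 222.6, 36.0]
tcp_rot: [3.141, 0.001, 2.805]
wrist_force: [6.1, -0.9, -1.0]
finger_gap: 0.2
gripper_force: 2.5
```

Call:
servo_tool(
  motion=[
    [[-0.034,0.018,0,0,0,0.15,0],[-0.034,0.017,0,0,0,0.15,0],[0,0,0,0,0,0,0]],
  ],
)

```text
time_s: 13.52
eef_pos: [551.4, 223.9, 36.0]
tcp_rot: [3.141, 0.001, 2.837]
wrist_force: [5.2, 0.2, -0.6]
finger_gap: 0.0
gripper_force: 2.6
```

Call:
servo_tool(
  motion=[
    [[-0.035,0.017,0,0,0,0.15,0],[0,0,0,0,0,0,0]],
  ],
)

```text
time_s: 13.68
eef_pos: [550.1, 224.6, 36.0]
tcp_rot: [3.141, 0.001, 2.852]
wrist_force: [5.6, 0.0, -0.1]
finger_gap: 0.0
gripper_force: 2.7
```

Call:
servo_tool(
  motion=[
    [[-0.035,0.016,0,0,0,0.15,0],[0,0,0,0,0,0,0]],
  ],
)

```text
time_s: 13.85
eef_pos: [549.2, 225.1, 36.0]
tcp_rot: [3.141, 0.002, 2.868]
wrist_force: [7.5, -0.2, -1.6]
finger_gap: -0.2
gripper_force: 3.7
```

Call:
servo_tool(
  motion=[
    [[-0.012,0.005,0,0,0,0.05,0],[0,0,0,0,0,0,0]],
  ],
)

```text
time_s: 14.02
eef_pos: [549.2, 225.1, 36.1]
tcp_rot: [3.14, 0.003, 2.872]
wrist_force: [9.3, -0.6, -3.4]
finger_gap: -0.1
gripper_force: 4.3
```

Call:
servo_tool(
  motion=[
    [[-0.012,0.005,0,0,0,0.05,0],[0,0,0,0,0,0,0]],
  ],
)

```text
time_s: 14.18
eef_pos: [549.2, 225.2, 36.1]
tcp_rot: [3.14, 0.004, 2.877]
wrist_force: [9.9, -0.6, -4.7]
finger_gap: -0.4
gripper_force: 5.1
```

Call:
servo_tool(
  motion=[
    [[-0.024,0.01,0,0,0,0.05,0],[0,0,0,0,0,0,0],[0,0,0,0,0,0,0]],
  ],
)

```text
time_s: 14.43
eef_pos: [549.0, 225.3, 36.1]
tcp_rot: [3.14, 0.005, 2.882]
wrist_force: [11.9, -2.5, -6.0]
finger_gap: 0.1
gripper_force: 6.2
```

Call:
servo_tool(
  motion=[
    [[-0.02,0.008,0,0,0,0,0],[0,0,0,0,0,0,0],[0,0,0,0,0,0,0]],
  ],
)

```text
time_s: 14.68
eef_pos: [548.9, 225.4, 36.2]
tcp_rot: [3.14, 0.006, 2.881]
wrist_force: [14.7, -1.7, -8.3]
finger_gap: -0.1
gripper_force: 7.3
```

Call:
servo_tool(
  motion=[
    [[0,0,0,0,0,0,0],[0,0,0,0,0,0,0],[0,0,0,0,0,0,0]],
  ],
)

```text
time_s: 14.93
eef_pos: [548.9, 225.4, 36.2]
tcp_rot: [3.14, 0.006, 2.881]
wrist_force: [15.1, -1.6, -7.2]
finger_gap: -0.1
gripper_force: 7.3
```

Call:
servo_tool(
  motion=[
    [[0.03,-0.01,0,0,0,0,0],[0.05,-0.015,0,0,0,0,0],[0.1,-0.03,0,0,0,0,0],[0.3,-0.1,0,0,0,0,0],[0.4,-0.1,0,0,0,0,0],[0,0,0.5,0,0,0,0],[0,0,0.8,0,0,0,0],[0,0,0.8,0,0,0,0],[0,0,0.8,0,0,0,0],[0.5,0.5,0.5,0,0,0,0],[0.6,0.6,0,0,0,0,0],[0.6,0.6,0,0,0,0,0],[0.6,0.6,0,0,0,0,0],[0,0,0,0,0,0,0],[0,0,0,0,0,0,0]],
  ],
)

```text
time_s: 16.18
eef_pos: [671.3, 309.8, 169.8]
tcp_rot: [-3.14, -0.003, 2.886]
wrist_force: [-0.7, -0.5, 0.2]
finger_gap: 0.3
gripper_force: 0.0
```

```bash
python3 - <<'E'
from h import *
c=cap('top');s=r.get_state();print(s['time_s'],s['eef_pos'],s['wrist_force'])
cv2.imwrite('pics/end.png',cv2.resize(c['frame'][185:270,220:335,::-1],None,fx=6.95,fy=6.95,interpolation=cv2.INTER_CUBIC)[:,:800])
E
```

```text
16.2333 [671.16812455 308.19070178 170.27165174] [ 0.29245043 -0.65078939 -1.07985734]
```

View pics/end.png

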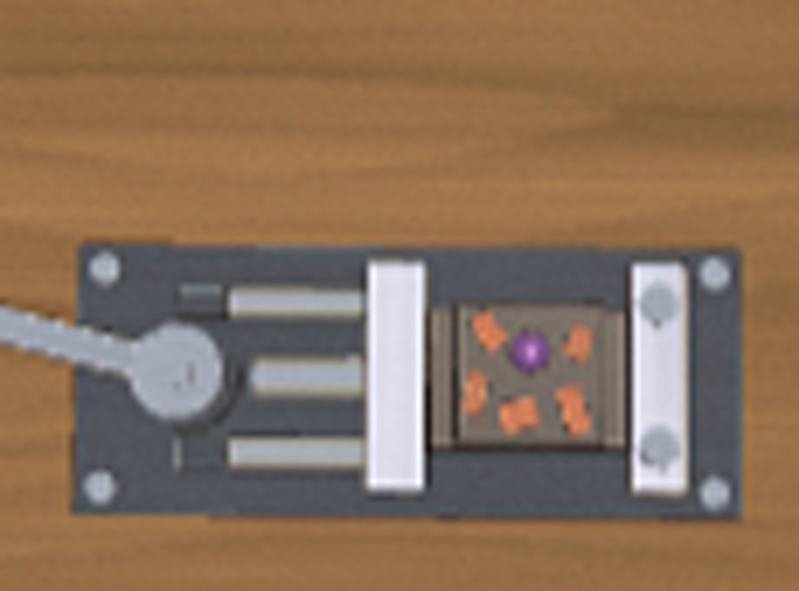

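The block is pressed between the jaw (x≈425) and the fence (x≈632), straight along the clamp. The lever is well round and the arm is clear, so I'm handing it in.

```bash
python3 -c "
from plant import r
print(r.sign_off())"
```

```text
the job is handed in; nothing more can be done
None
```

The dark block stands upright on the bed, clamped between jaw and fence with the lever pushed up solid (about 15 N at 97 mm). The arm is clear and the job is handed in at about 16 s; the sign-off returned no verdict.

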